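# Hang the gauge plates out of the storage box

### The arm

A 7-joint arm with a two-finger parallel gripper is mounted at the origin on the work surface. World frame = base frame: x ahead of the robot, y to its left, z up, the work surface at z = 0. Lengths are in m, angles in degrees, forces in N, time in s.
With the tool pointing down it reaches from about 0.35 to 0.9 m from the base axis. Payload 19.9 kg.
Tool frame: the origin (TCP) lies midway between the tips of the shut fingers; the grasp point (between the pads) lies 19 mm behind it; z points along the fingers, y is the direction in which the jaws open and shut (so a half turn about z gives the same grasp; the last joint's range is limited). The gripper opens to 94 mm and grips with 3 to 60 N. Pads are 16 mm wide; open, the fingers measure 119 mm over their backs; the gripper's body (75 mm by 177 mm) begins 78 mm behind the grasp point.
Start: joints at [68.726, 23.915, -0.59, 92.452, 0.269, 63.638, -3.037], TCP at [0.202, -0.591, 0.205] pointing down, gripper open.
Joint ranges: [-161.28, 161.28], [-22.2, 115.67], [-73.04, 71.86], [3.21, 147.25], [-68.34, 248.33], [10.77, 114.83], [-161.83, 161.83]. Speed limits (degrees/s): [108.29, 108.29, 136.94, 136.94, 172.46, 172.46, 172.46].

### API

Orientations are given as [roll, pitch, yaw] about the fixed x, y, z axes, in that order (R = Rz(yaw) Ry(pitch) Rx(roll)).
In Python, from plant import bot gives the robot as it stands. The module is installed in compiled form; this text tells all that it offers.
- The arm moves only by the tool step_arm, never from a script. Its argument "commands" is one flat list of numbers, 7 for each row, row after row: the turn, a rotation vector about the tool's x, y, z in degrees, then the shift along the tool's x, y, z in m, then the closure in counts, from 0 (fully open) to 255 (shut). In form: [ax, ay, az, dx, dy, dz, claw, ax, ay, az, dx, dy, dz, claw, ...]. A call has 1 to 10 rows; each row is the pose to reach, as a shift and turn from the pose commanded when the call began, along the tool's axes at that moment; what a row does not reach only later rows make up. A row lasts 1/12 s, in which the tool goes at most 41.7 mm and 7.16 degrees, less where a joint would pass 70% of its speed; a pose out of reach is approached as far as the arm can. A call with a gripper value outside its range is refused whole. The fingers move at their own pace and stop on an object; "newtons" is the grip in N (left out, the last holds). Time passes only in rows, so rows that repeat a pose let the fingers close. It gives the time, the measured TCP pose, the force and the opening at its end, in the units of the state.
- bot.get_obs(): the state, without advancing time (a new reading comes with each control period).
- bot.read_camera(name): name is "side" or "top"; returns a dict with "image" (384x512x3 uint8, blue, green, red), "mtx" (3x3 intrinsics, pixels), "T" (4x4, takes a point from camera to world coordinates). Camera axes: x right, y up, looking along -z (the intrinsics and any distortion apply to the point x, -y, -z); pixel columns grow to the right and rows downward; lengths in m; the calibration is good to about 2 mm. A picture is of the moment at which its call begins. There is no depth.
- bot.finish_job(): hands the job in, once; it reports no verdict.
The state is a dict: "clock": time; "q": joint angles; "qvel": joint speeds; "joint_efforts": joint torques, N m; "eef_pos": TCP position; "tcp_rot": TCP orientation; "wrist_force": force on the tool from outside, world axes, zero at the start; "torque": the same for the moment, N m; "gripper_width": finger opening in m.
Only numpy, scipy, OpenCV 4.12 (cv2) and the standard library are available. Lean on these libraries where they do the work, as an engineer would, in place of code of your own. Each camera call takes 0.05 s, during which the arm holds its last target. There are 200 camera calls.

### The job

Lift the lid off the storage box by its knob and set it down flat on the counter, then take out every gauge plate there is and hang each on a hook of the stand by its window, one plate to a hook, with the marked face pointing outward, away from the rail. When all of them hang, put the lid back on the empty box, fully home, and leave the beaker, bottle and jar where they are.

Things in the scene. Friction and masses are not known exactly. Their poses are not given: they have to be found in the camera images.
- box: grey open storage box, fixed; origin on the counter under its centre, x along its short side (pointing away from the robot), y along its long side. Outside 98 x 222 mm, 165 high, walls 4, floor 5. Three slots 13 mm wide between white ribs up to 60 mm height, at y = -64, 0, +64 mm; plates stand in them across the box, lower edge 5 mm over the counter, faces along its y
- lid_knob (a point): middle of the black knob (32 mm across, 26 high, on a neck) of the loose white lid, 0.25 kg. Panel 108 x 232 x 8 mm (y its long side); under it a pad 80 x 204 x 8 mm that drops into the box mouth (90 x 214). Pad's underside 47 mm below this point: 204 mm over the counter when on the box (its start), 47 when flat on the counter. The counter just beyond the box (+x side) is free for it
- plate1_mid (a point): gauge plate (two or three are there, alike), bare aluminium, 80 mm wide, 144 high, 10 thick, 0.16 kg. Point: its centre, 72 mm above its lower edge; z up along the plate, y along its width, x out of the MARKED face (white field, black half-round scale). A black band tops that face and covers the front half of the plate's top edge; the other face is bare. Starts upright in a slot, face to either end of the box
- plate2_mid (a point): gauge plate like plate1, same point and axes. Each has a lower panel 70 mm high, above it a window 40 mm wide and 34 high (its top edge 32 mm above this point), above that a solid grip bar 80 mm wide, 40 high and 10 thick, to be pinched across its thickness
- plate3_mid (a point): gauge plate like plate1 and plate2, same point and axes; absent plates have no pose
- stand: steel hanging stand, fixed, on the other side from the box; origin on the counter, x the way its hooks point (outward, away from the robot), y along its rail. Base 85 x 240 x 12 mm, reaching 22 mm in front of the origin; rail 240 mm long, its top 205 mm high, its front 6 mm behind the origin; two posts below. Three hooks at y = -95, 0, +95 mm
- hook0_tip (a point): top of the upturned end of hook 0 (y = -95 mm on the stand). The hook is an 8 mm round rod, level, its top 204 mm above the counter, reaching x = 60 mm on the stand; its end turns up to this point, 214 mm high, 10 mm above the rod's top
- hook0_root (a point): where the rod of hook 0 leaves the rail, on its axis (200 mm high)
- hook1_tip (a point): the same on hook 1 (y = 0 mm)
- hook1_root (a point): where the rod of hook 1 leaves the rail, on its axis (200 mm high)
- hook2_tip (a point): the same on hook 2 (y = 95 mm)
- hook2_root (a point): where the rod of hook 2 leaves the rail, on its axis (200 mm high)
- beaker: empty glass beaker, 64 mm across, 80 mm high, bystander; origin under its centre
- bottle: white bottle, 66 mm across, 170 mm high, bystander; origin under its centre
- jar: amber jar, 72 mm across, 90 mm high, bystander; origin under its centre

How it is judged (in metres and radians):
On the way, in this order (a step that is already met when the one before it is completed fails the run):
1. the lid lies flat on the counter, let go (height (world z) of lid_knob below 0.055 m and angle between lid_knob's own z axis and vertical below 0.08 rad and contact force between the fingers and lid below 0.2 N), for 0.2 s.
2. every plate hangs on its own hook, marked face outward, let go (((x of hook0_tip in the frame of plate1_mid above 0.006 m and x of hook0_root in the frame of plate1_mid below -0.004 m and y of hook0_tip in the frame of plate1_mid between -0.021 and 0.021 m and z of hook0_tip in the frame of plate1_mid between 0.022 and 0.056 m) or (x of hook1_tip in the frame of plate1_mid above 0.006 m and x of hook1_root in the frame of plate1_mid below -0.004 m and y of hook1_tip in the frame of plate1_mid between -0.021 and 0.021 m and z of hook1_tip in the frame of plate1_mid between 0.022 and 0.056 m) or (x of hook2_tip in the frame of plate1_mid above 0.006 m and x of hook2_root in the frame of plate1_mid below -0.004 m and y of hook2_tip in the frame of plate1_mid between -0.021 and 0.021 m and z of hook2_tip in the frame of plate1_mid between 0.022 and 0.056 m)) and angle between each of plate1_mid, plate2_mid, plate3_mid's own z axis and vertical below 0.3 rad and angle between the x axis of each of plate1_mid, plate2_mid, plate3_mid and the x axis of stand, either way round below 0.4 rad and ((x of hook0_tip in the frame of plate2_mid above 0.006 m and x of hook0_root in the frame of plate2_mid below -0.004 m and y of hook0_tip in the frame of plate2_mid between -0.021 and 0.021 m and z of hook0_tip in the frame of plate2_mid between 0.022 and 0.056 m) or (x of hook1_tip in the frame of plate2_mid above 0.006 m and x of hook1_root in the frame of plate2_mid below -0.004 m and y of hook1_tip in the frame of plate2_mid between -0.021 and 0.021 m and z of hook1_tip in the frame of plate2_mid between 0.022 and 0.056 m) or (x of hook2_tip in the frame of plate2_mid above 0.006 m and x of hook2_root in the frame of plate2_mid below -0.004 m and y of hook2_tip in the frame of plate2_mid between -0.021 and 0.021 m and z of hook2_tip in the frame of plate2_mid between 0.022 and 0.056 m)) and ((x of hook0_tip in the frame of plate3_mid above 0.006 m and x of hook0_root in the frame of plate3_mid below -0.004 m and y of hook0_tip in the frame of plate3_mid between -0.021 and 0.021 m and z of hook0_tip in the frame of plate3_mid between 0.022 and 0.056 m) or (x of hook1_tip in the frame of plate3_mid above 0.006 m and x of hook1_root in the frame of plate3_mid below -0.004 m and y of hook1_tip in the frame of plate3_mid between -0.021 and 0.021 m and z of hook1_tip in the frame of plate3_mid between 0.022 and 0.056 m) or (x of hook2_tip in the frame of plate3_mid above 0.006 m and x of hook2_root in the frame of plate3_mid below -0.004 m and y of hook2_tip in the frame of plate3_mid between -0.021 and 0.021 m and z of hook2_tip in the frame of plate3_mid between 0.022 and 0.056 m)) and distance between plate1_mid and plate2_mid above 0.06 m and distance between each of plate2_mid, plate1_mid and plate3_mid above 0.06 m and contact force between the fingers and plate1 below 0.2 N and contact force between the fingers and plate2 below 0.2 N and contact force between the fingers and plate3 below 0.2 N), for 0.3 s.
At the end, for the whole second after the job is handed in: Every plate hangs by its window on its own hook, hook end in front of the marked face, upright within 0.3 rad, facing within 0.4 rad of the stand's outward way. Lid on the box: knob within 12 mm of the box centre, within 5 mm of seated height, level within 0.05 rad (((x of hook0_tip in the frame of plate1_mid above 0.006 m and x of hook0_root in the frame of plate1_mid below -0.004 m and y of hook0_tip in the frame of plate1_mid between -0.021 and 0.021 m and z of hook0_tip in the frame of plate1_mid between 0.022 and 0.056 m) or (x of hook1_tip in the frame of plate1_mid above 0.006 m and x of hook1_root in the frame of plate1_mid below -0.004 m and y of hook1_tip in the frame of plate1_mid between -0.021 and 0.021 m and z of hook1_tip in the frame of plate1_mid between 0.022 and 0.056 m) or (x of hook2_tip in the frame of plate1_mid above 0.006 m and x of hook2_root in the frame of plate1_mid below -0.004 m and y of hook2_tip in the frame of plate1_mid between -0.021 and 0.021 m and z of hook2_tip in the frame of plate1_mid between 0.022 and 0.056 m)) and angle between each of plate1_mid, plate2_mid, plate3_mid's own z axis and vertical below 0.3 rad and angle between the x axis of each of plate1_mid, plate2_mid, plate3_mid and the x axis of stand, either way round below 0.4 rad and ((x of hook0_tip in the frame of plate2_mid above 0.006 m and x of hook0_root in the frame of plate2_mid below -0.004 m and y of hook0_tip in the frame of plate2_mid between -0.021 and 0.021 m and z of hook0_tip in the frame of plate2_mid between 0.022 and 0.056 m) or (x of hook1_tip in the frame of plate2_mid above 0.006 m and x of hook1_root in the frame of plate2_mid below -0.004 m and y of hook1_tip in the frame of plate2_mid between -0.021 and 0.021 m and z of hook1_tip in the frame of plate2_mid between 0.022 and 0.056 m) or (x of hook2_tip in the frame of plate2_mid above 0.006 m and x of hook2_root in the frame of plate2_mid below -0.004 m and y of hook2_tip in the frame of plate2_mid between -0.021 and 0.021 m and z of hook2_tip in the frame of plate2_mid between 0.022 and 0.056 m)) and ((x of hook0_tip in the frame of plate3_mid above 0.006 m and x of hook0_root in the frame of plate3_mid below -0.004 m and y of hook0_tip in the frame of plate3_mid between -0.021 and 0.021 m and z of hook0_tip in the frame of plate3_mid between 0.022 and 0.056 m) or (x of hook1_tip in the frame of plate3_mid above 0.006 m and x of hook1_root in the frame of plate3_mid below -0.004 m and y of hook1_tip in the frame of plate3_mid between -0.021 and 0.021 m and z of hook1_tip in the frame of plate3_mid between 0.022 and 0.056 m) or (x of hook2_tip in the frame of plate3_mid above 0.006 m and x of hook2_root in the frame of plate3_mid below -0.004 m and y of hook2_tip in the frame of plate3_mid between -0.021 and 0.021 m and z of hook2_tip in the frame of plate3_mid between 0.022 and 0.056 m)) and distance between plate1_mid and plate2_mid above 0.06 m and distance between each of plate2_mid, plate1_mid and plate3_mid above 0.06 m and z of lid_knob in the frame of box between 0.199 and 0.209 m and horizontal distance between lid_knob and box below 0.012 m and angle between lid_knob's own z axis and vertical below 0.05 rad); the robot touches nothing.
It fails at once if the beaker is pushed more than 50 mm or tipped over (distance of beaker from where it was at the start of the episode above 0.05 m or angle between beaker's own z axis and vertical above 0.5 rad).
It fails at once if the bottle is pushed more than 50 mm or tipped over (distance of bottle from where it was at the start of the episode above 0.05 m or angle between bottle's own z axis and vertical above 0.5 rad).
It fails at once if the jar is pushed more than 50 mm or tipped over (distance of jar from where it was at the start of the episode above 0.05 m or angle between jar's own z axis and vertical above 0.5 rad).
Of plate1, plate2, plate3 only 2 to 3 are there at a start; the rules pass over those that are not, and their reading is None.
At some moment in a run one of lid may be knocked a few centimetres aside while the robot is not near it.
It also fails if it takes over 210 s, if anything falls off the work surface, if the arm or the gripper's body presses on something with over 40 N, if the wrist force passes 120 N, or if a joint passes its speed limit or range.

## Working session

There is one attempt and no reset: what is moved stays moved. The work goes in short steps, Python scripts to look and compute and a tool call to move; the robot and the scene stay as the last step left them, time stands still between calls to the robot, and variables do not carry over. Pictures are saved under pics/ and viewed, about 12 in all and at most 16, crops included, and the job is handed in when it is done.

Besides the shell and the picture viewer there is one more tool, called after "Call:" by a JSON object that holds its "api" and its "payload". step_arm: Moves the arm, as the interface text tells. Its arguments: {"type":"object","properties":{"commands":{"type":"array","items":{"type":"number"}},"newtons":{"type":"number"}},"required":["commands"]}

```bash
mkdir -p pics; python3 - <<'E'
from plant import bot
import cv2,numpy as np
o=bot.get_obs()
for k in ("clock","eef_pos","tcp_rot","gripper_width"):print(k,o[k])
for n in ("side","top"):
    c=bot.read_camera(n);cv2.imwrite(f"pics/{n}0.png",c["image"]);print(n,c["mtx"],c["T"],[k for k in c])
E
```

```text
clock 0.0
eef_pos [ 0.20229094 -0.59097033  0.20484466]
tcp_rot [-1.79932162e+02  3.80857213e-03  1.88962058e+01]
gripper_width 0.09413165878628492
side [[363.95906953   0.         256.91532683]
 [  0.         363.95906953 195.14713752]
 [  0.           0.           1.        ]] [[-0.70934978  0.36021447 -0.60586172 -0.1358746 ]
 [-0.70454618 -0.38786042  0.59428864  0.6123935 ]
 [-0.02091841  0.84841607  0.52891643  0.71120909]
 [ 0.          0.          0.          1.        ]] ['image', 'mtx', 'T']
top [[433.85486501   0.         254.90677756]
 [  0.         433.85486501 183.37574996]
 [  0.           0.           1.        ]] [[-1.36426889e-03  9.83812503e-01 -1.79195694e-01  2.55561155e-01]
 [-9.99934179e-01  6.99292991e-04  1.14520178e-02 -2.69540462e-03]
 [ 1.13919486e-02  1.79199523e-01  9.83746794e-01  1.47502665e+00]
 [ 0.00000000e+00  0.00000000e+00  0.00000000e+00  1.00000000e+00]] ['image', 'mtx', 'T']
```

View pics/top0.png

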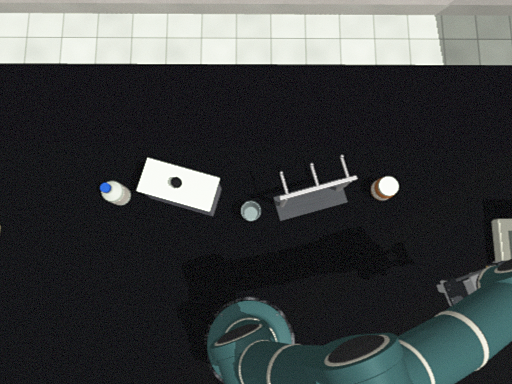

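View pics/side0.png

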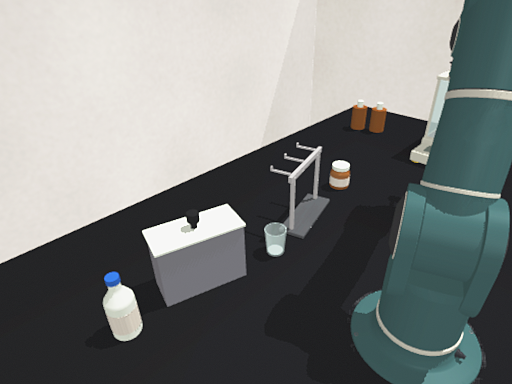

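The top view shows the lid around (178,185) with its knob at (176,183). The stand rail runs (278,197) to (356,178), with hook tips near (282,173), (313,165) and (343,156). The beaker is at (251,211), the bottle at (115,192) and the jar at (385,188).

```bash
cat > h.py <<'E'
import cv2,numpy as np
from plant import bot
from scipy.spatial.transform import Rotation as R
class Cam:
    def __init__(s,name,save=None):
        c=bot.read_camera(name);s.im=c["image"];s.K=c["mtx"];s.T=c["T"]
        if save:cv2.imwrite(f"pics/{save}.png",s.im)
    def ray(s,uv):
        u=np.atleast_2d(np.asarray(uv,float))
        d=np.c_[(u-s.K[:2,2])/s.K[0,0],np.ones(len(u))]*[1,-1,-1]
        return d@s.T[:3,:3].T
    def plane(s,uv,z):
        d=s.ray(uv);o=s.T[:3,3];return o+d*((z-o[2])/d[:,2])[:,None]
    def proj(s,P):
        p=(np.atleast_2d(P)-s.T[:3,3])@s.T[:3,:3]*[1,-1,-1]
        return p[:,:2]/p[:,2:]*s.K[0,0]+s.K[:2,2]
def tri(a,ua,b,ub):
    A=[];y=[]
    for c,u in((a,ua),(b,ub)):
        d=c.ray(u)[0];d/=np.linalg.norm(d);M=np.eye(3)-np.outer(d,d);A.append(M);y.append(M@c.T[:3,3])
    return np.linalg.lstsq(np.vstack(A),np.hstack(y),rcond=None)[0]
def big(m,box=None):
    if box is not None:
        k=np.zeros_like(m);x0,y0,x1,y1=box;k[y0:y1,x0:x1]=m[y0:y1,x0:x1];m=k
    cs=cv2.findContours(m,cv2.RETR_EXTERNAL,cv2.CHAIN_APPROX_NONE)[0]
    return max(cs,key=cv2.contourArea)
def rect(P):  # xy centre, sizes, yaw of the short side
    (c,s,a)=cv2.minAreaRect((P[:,:2]*1000).astype(np.float32))
    return np.array(c)/1000,s,a
def go(pos,yaw,o=None):
    """shift and turn from the present pose, in tool axes, tool down with jaw yaw"""
    o=o or bot.get_obs();R0=R.from_euler("xyz",o["tcp_rot"],degrees=True)
    R1=R.from_euler("xyz",[180,0,yaw],degrees=True)
    r=(R0.inv()*R1).as_rotvec(degrees=True);d=R0.inv().apply(np.asarray(pos)-o["eef_pos"])
    return np.round(r,2),np.round(d,4)
E
python3 - <<'E'
from h import *
t=Cam("top");g=cv2.cvtColor(t.im,cv2.COLOR_BGR2GRAY)
c=big((g>190).astype(np.uint8)*255,(130,145,230,220))
print("lid",rect(t.plane(c[:,0],.173)))
k=big(((g<70)).astype(np.uint8)*255,(165,172,190,195));m=cv2.moments(k);print("knob",m["m00"],m["m10"]/m["m00"],m["m01"]/m["m00"],t.plane([m["m10"]/m["m00"],m["m01"]/m["m00"]],.204+.006))
cv2.imwrite("pics/c1.png",cv2.resize(t.im[140:230,235:405],None,fx=4.7,fy=4.7,interpolation=cv2.INTER_CUBIC))
E
```

```text
lid (array([0.49056836, 0.21649155]), (233.103759765625, 107.54664611816406), 74.0408706665039)
knob 63.5 175.6351706036745 181.82414698162728 [[0.4904947  0.21720149 0.21      ]]
```

View pics/c1.png

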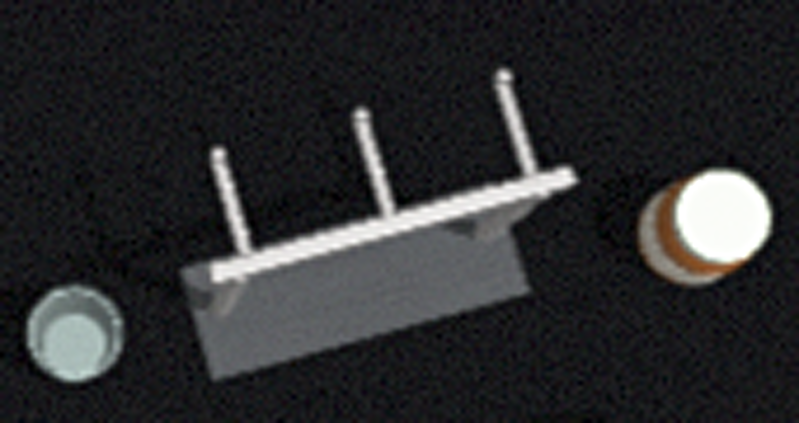

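The crop puts the hook tips at about (218,152), (361,113) and (503,75) and the rail top corners at (212,272) and (577,176). The hooks point up and slightly left.

```bash
python3 - <<'E'
from h import *
t=Cam("top")
f=lambda p:np.array(p)/4.7+[235,140]
tips=t.plane(f([[503,77],[361,115],[218,154]]),.212);print("tips h0,1,2",tips)
d=tips[2]-tips[0];print("tip spacing",np.linalg.norm(d)/2,"rail yaw->stand yaw",np.degrees(np.arctan2(d[1],d[0]))-90)
e=t.plane(f([[212,272],[577,176]]),.205);print("rail",e,np.linalg.norm(e[1]-e[0]))
print("roots",t.plane(f([[533,172],[390,212],[246,250]]),.204))
print("beaker",t.plane(f([75,335]),.04),"jar",t.plane(f([722,216]),.09),"bottle",t.plane([107,188],.17))
print(go([0.4905,0.217,.30],-16),go([0.4905,0.217,.30],164))
E
```

```text
tips h0,1,2 [[ 0.56813288 -0.27889361  0.212     ]
 [ 0.54316689 -0.18748363  0.212     ]
 [ 0.51776488 -0.09620435  0.212     ]]
tip spacing 0.09475270238304867 rail yaw->stand yaw 15.413698086785402
rail [[ 0.44334675 -0.09200752  0.205     ]
 [ 0.50515051 -0.32521106  0.205     ]] 0.24125420872322276
roots [[ 0.5079191  -0.29747091  0.204     ]
 [ 0.48197666 -0.2055062   0.204     ]
 [ 0.45753913 -0.11373219  0.204     ]]
beaker [[ 0.4227112  -0.00614784  0.04      ]] jar [[ 0.49962474 -0.45382249  0.09      ]] bottle [[0.47867243 0.43176525 0.17      ]]
(array([-4.00e-02,  2.00e-02,  3.49e+01]), array([ 0.5343, -0.6713, -0.0945])) (array([-2.000e-02, -5.000e-02, -1.451e+02]), array([ 0.5343, -0.6713, -0.0945]))
```

Box centre is about (0.490, 0.217) with yaw -16°, and stand yaw is about 15.4°. Next I move above the knob.

Call:
{"api": "step_arm", "payload": {"commands": [0, 0, 35, 0.534, -0.671, -0.095, 0, 0, 0, 35, 0.534, -0.671, -0.095, 0, 0, 0, 35, 0.534, -0.671, -0.095, 0, 0, 0, 35, 0.534, -0.671, -0.095, 0, 0, 0, 35, 0.534, -0.671, -0.095, 0, 0, 0, 35, 0.534, -0.671, -0.095, 0, 0, 0, 35, 0.534, -0.671, -0.095, 0, 0, 0, 35, 0.534, -0.671, -0.095, 0, 0, 0, 35, 0.534, -0.671, -0.095, 0, 0, 0, 35, 0.534, -0.671, -0.095, 0]}}

```text
clock: 1.03
eef_pos: [0.3389, -0.2073, 0.2508]
tcp_rot: [180.0, -0.0, -16.1]
wrist_force: [1.5, -0.3, -0.3]
gripper_width: 0.0939
```

```bash
python3 -c "
from h import *
print(bot.get_obs(),go([0.4905,0.217,.28],-16))"
```

```text
{'clock': 1.0333, 'q': array([ 39.50096506,  -2.68218666, -12.05941361, 118.63715201,
        -0.59491812,  63.96977404, -78.39729167]), 'qvel': array([-31.86006752, -16.54417838, -35.102438  ,   7.65722309,
        -4.9147908 ,   7.88540497, -63.98966986]), 'joint_efforts': array([  8.12034488, -36.13632917,   5.34884736, -41.21096492,
         0.43493198,  -0.24498831,   3.84287417]), 'eef_pos': array([ 0.3388904 , -0.20727935,  0.25078343]), 'tcp_rot': array([ 1.79971471e+02, -1.19932334e-02, -1.61125840e+01]), 'wrist_force': array([ 1.46431843, -0.2920633 , -0.3141839 ]), 'torque': array([ 0.01286524, -0.03608572,  0.01994607]), 'gripper_width': 0.09389966778852299} (array([ 0.03, -0.01, -0.11]), array([ 0.0279, -0.4497, -0.0294]))
```

Call:
{"api": "step_arm", "payload": {"commands": [0, 0, 0, 0.028, -0.425, -0.04, 0, 0, 0, 0, 0.028, -0.425, -0.04, 0, 0, 0, 0, 0.028, -0.425, -0.04, 0, 0, 0, 0, 0.028, -0.425, -0.04, 0, 0, 0, 0, 0.028, -0.425, -0.04, 0, 0, 0, 0, 0.028, -0.425, -0.04, 0, 0, 0, 0, 0.028, -0.425, -0.04, 0, 0, 0, 0, 0.028, -0.425, -0.04, 0, 0, 0, 0, 0.028, -0.425, -0.04, 0, 0, 0, 0, 0.028, -0.425, -0.04, 0]}}

```text
clock: 1.87
eef_pos: [0.4802, 0.1828, 0.2898]
tcp_rot: [-180.0, -0.0, -16.1]
wrist_force: [0.9, -0.1, 0.9]
gripper_width: 0.0944
```

Call:
{"api": "step_arm", "payload": {"commands": [0, 0, 0, 0, 0, 0, 0, 0, 0, 0, 0, 0, 0, 0]}}

```text
clock: 2.03
eef_pos: [0.4797, 0.183, 0.289]
tcp_rot: [-180.0, 0.1, -15.9]
wrist_force: [0.5, -0.9, -0.8]
gripper_width: 0.0943
```

```bash
python3 -c "
from h import *
o=bot.get_obs();print(o['eef_pos'],o['tcp_rot'],o['q'],go([0.4905,0.217,.28],-16))"
```

```text
[0.47971824 0.18295489 0.28902738] [-1.79955534e+02  8.36774260e-02 -1.58973651e+01] [  10.48877472   11.19217413  -39.59381594  100.96906149    7.44305381
   70.543376   -136.95836404] (array([-0.04,  0.08,  0.1 ]), array([ 0.0011, -0.0357,  0.0091]))
```

Call:
{"api": "step_arm", "payload": {"commands": [0, 0, 0, 0.001, -0.036, 0.01, 0, 0, 0, 0, 0.001, -0.036, 0.01, 0, 0, 0, 0, 0.001, -0.036, 0.04, 0, 0, 0, 0, 0.001, -0.036, 0.07, 0, 0, 0, 0, 0.001, -0.036, 0.09, 0, 0, 0, 0, 0.001, -0.036, 0.102, 0, 0, 0, 0, 0.001, -0.036, 0.102, 0, 0, 0, 0, 0.001, -0.036, 0.102, 255, 0, 0, 0, 0.001, -0.036, 0.102, 255, 0, 0, 0, 0.001, -0.036, 0.102, 255], "newtons": 30}}

```text
clock: 2.87
eef_pos: [0.4915, 0.2153, 0.1888]
tcp_rot: [-179.9, -0.1, -16.1]
wrist_force: [-0.0, 0.7, 0.0]
gripper_width: 0.0773
```

Call:
{"api": "step_arm", "payload": {"commands": [0, 0, 0, 0, 0, 0, 255, 0, 0, 0, 0, 0, 0, 255, 0, 0, 0, 0, 0, 0, 255, 0, 0, 0, 0, 0, -0.005, 255, 0, 0, 0, 0, 0, -0.015, 255, 0, 0, 0, 0, 0, -0.03, 255, 0, 0, 0, 0, 0, -0.05, 255, 0, 0, 0, 0, 0, -0.05, 255]}}

```text
clock: 3.53
eef_pos: [0.492, 0.2162, 0.2415]
tcp_rot: [-179.8, -0.2, -16.1]
wrist_force: [0.2, 0.1, 1.4]
gripper_width: 0.0244
```

```bash
python3 -c "
from h import *
t=Cam('top');s=Cam('side');print(bot.get_obs()['gripper_width'])
cv2.imwrite('pics/a.png',np.hstack([cv2.resize(t.im[130:260,90:290],(400,260)),cv2.resize(s.im[140:330,80:360],(400,271))[:260]]))"
```

```text
0.016210293781374157
```

View pics/a.png

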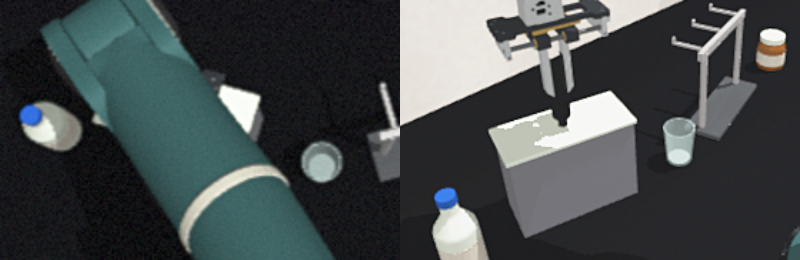

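The lid is still seated. The fingers close at only about 80 mm/s, so I lifted too early. I'll reopen, go down and wait for the grip.

Call:
{"api": "step_arm", "payload": {"commands": [0, 0, 0, 0, 0, 0, 80, 0, 0, 0, 0, 0, 0, 80, 0, 0, 0, 0, 0, 0, 80, 0, 0, 0, 0, 0, 0, 80, 0, 0, 0, 0, 0, 0, 80, 0, 0, 0, 0, 0, 0, 80, 0, 0, 0, 0, 0, 0, 80, 0, 0, 0, 0, 0, 0.02, 80, 0, 0, 0, 0, 0, 0.04, 80, 0, 0, 0, 0, 0, 0.052, 80]}}

```text
clock: 4.47
eef_pos: [0.4903, 0.2149, 0.1838]
tcp_rot: [180.0, 0.1, -16.1]
wrist_force: [0.0, -0.6, -0.4]
gripper_width: 0.0642
```

Call:
{"api": "step_arm", "payload": {"commands": [0, 0, 0, 0, 0, 0, 80, 0, 0, 0, 0, 0, 0, 255, 0, 0, 0, 0, 0, 0, 255, 0, 0, 0, 0, 0, 0, 255, 0, 0, 0, 0, 0, 0, 255, 0, 0, 0, 0, 0, 0, 255, 0, 0, 0, 0, 0, 0, 255, 0, 0, 0, 0, 0, 0, 255, 0, 0, 0, 0, 0, 0, 255, 0, 0, 0, 0, 0, 0, 255]}}

```text
clock: 5.3
eef_pos: [0.4911, 0.2154, 0.186]
tcp_rot: [-180.0, -0.0, -16.1]
wrist_force: [-0.8, -0.6, 5.8]
gripper_width: 0.0314
```

Call:
{"api": "step_arm", "payload": {"commands": [0, 0, 0, 0, 0, 0, 255, 0, 0, 0, 0, 0, 0, 255, 0, 0, 0, 0, 0, -0.01, 255, 0, 0, 0, 0, 0, -0.02, 255, 0, 0, 0, 0, 0, -0.04, 255, 0, 0, 0, 0, 0, -0.06, 255, 0, 0, 0, 0, 0, -0.06, 255, 0, 0, 0, 0, 0, -0.06, 255]}}

```text
clock: 5.97
eef_pos: [0.4912, 0.2154, 0.2467]
tcp_rot: [-179.9, -0.1, -16.1]
wrist_force: [0.3, -0.3, -3.1]
gripper_width: 0.0309
```

Gripped (31 mm opening, -3 N). Now out along box +x by 160 mm and down.

Call:
{"api": "step_arm", "payload": {"commands": [0, 0, 0, 0.04, 0, 0, 255, 0, 0, 0, 0.08, 0, 0, 255, 0, 0, 0, 0.12, 0, 0, 255, 0, 0, 0, 0.16, 0, 0, 255, 0, 0, 0, 0.16, 0, 0.03, 255, 0, 0, 0, 0.16, 0, 0.065, 255, 0, 0, 0, 0.16, 0, 0.1, 255, 0, 0, 0, 0.16, 0, 0.135, 255, 0, 0, 0, 0.16, 0, 0.165, 255, 0, 0, 0, 0.16, 0, 0.19, 255]}}

```text
clock: 6.8
eef_pos: [0.643, 0.1703, 0.0519]
tcp_rot: [179.9, 0.2, -16.1]
wrist_force: [0.6, 0.1, -1.7]
gripper_width: 0.0314
```

Call:
{"api": "step_arm", "payload": {"commands": [0, 0, 0, 0, 0, 0.006, 255, 0, 0, 0, 0, 0, 0.012, 255, 0, 0, 0, 0, 0, 0.018, 255, 0, 0, 0, 0, 0, 0.023, 255, 0, 0, 0, 0, 0, 0.027, 255, 0, 0, 0, 0, 0, 0.027, 255, 0, 0, 0, 0, 0, 0.027, 255]}}

```text
clock: 7.38
eef_pos: [0.6448, 0.1709, 0.029]
tcp_rot: [-180.0, -0.0, -16.1]
wrist_force: [0.6, 0.3, -2.7]
gripper_width: 0.0316
```

Not yet in contact, or only just. I'll lower another 2 mm, release and lift clear.

Call:
{"api": "step_arm", "payload": {"commands": [0, 0, 0, 0, 0, 0.001, 255, 0, 0, 0, 0, 0, 0.002, 255, 0, 0, 0, 0, 0, 0.002, 80, 0, 0, 0, 0, 0, 0.002, 80, 0, 0, 0, 0, 0, 0.002, 80, 0, 0, 0, 0, 0, 0.002, 80, 0, 0, 0, 0, 0, 0.002, 80, 0, 0, 0, 0, 0, 0.002, 80, 0, 0, 0, 0, 0, 0.002, 80, 0, 0, 0, 0, 0, 0.002, 80]}}

```text
clock: 8.22
eef_pos: [0.6445, 0.1709, 0.0264]
tcp_rot: [-180.0, 0.0, -16.1]
wrist_force: [-0.0, -0.2, 0.1]
gripper_width: 0.0646
```

Call:
{"api": "step_arm", "payload": {"commands": [0, 0, 0, 0, 0, -0.03, 80, 0, 0, 0, 0, 0, -0.07, 80, 0, 0, 0, 0, 0, -0.11, 80, 0, 0, 0, 0, 0, -0.15, 80, 0, 0, 0, 0, 0, -0.19, 80, 0, 0, 0, 0, 0, -0.23, 80, 0, 0, 0, 0, -0.04, -0.27, 80, 0, 0, 0, 0, -0.08, -0.27, 80, 0, 0, 0, 0, -0.12, -0.27, 80, 0, 0, 0, 0, -0.16, -0.27, 80]}}

```text
clock: 9.05
eef_pos: [0.6878, 0.3196, 0.2979]
tcp_rot: [-179.9, -0.1, -16.2]
wrist_force: [0.4, 0.6, 0.4]
gripper_width: 0.0643
```

Call:
{"api": "step_arm", "payload": {"commands": [0, 0, 0, 0, 0.04, 0, 120, 0, 0, 0, 0, 0.08, 0, 120, 0, 0, 0, 0, 0.12, 0, 120, 0, 0, 0, 0, 0.16, 0, 120, 0, 0, 0, 0, 0.2, 0, 120, 0, 0, 0, 0, 0.24, 0, 120, 0, 0, 0, 0, 0.28, 0, 120, 0, 0, 0, 0, 0.32, 0, 120, 0, 0, 0, 0, 0.36, 0, 120, 0, 0, 0, 0, 0.36, 0, 120]}}

```text
clock: 9.88
eef_pos: [0.5858, -0.0361, 0.2963]
tcp_rot: [179.8, -0.0, -16.6]
wrist_force: [-0.3, -2.1, 0.1]
gripper_width: 0.0501
```

```bash
python3 -c "
from h import *
t=Cam('top','t2');s=Cam('side','s2');o=bot.get_obs();print(o['gripper_width'],o['eef_pos'],o['q'])
cv2.imwrite('pics/b.png',np.hstack([cv2.resize(t.im[110:230,120:260],None,fx=3,fy=3,interpolation=2)[:360],cv2.resize(s.im[180:300,130:260],(390,360),interpolation=2)]))"
```

```text
0.04949295369747331 [ 0.58700202 -0.02924139  0.29659078] [  27.18927319   19.1657696   -35.10050604   90.46784374   11.35921393
   73.95454317 -115.8461164 ]
```

View pics/b.png

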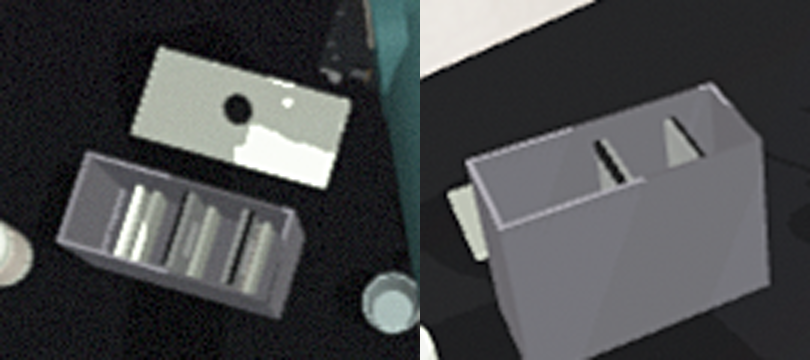

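The lid lies flat beyond the box. There seem to be plates in the middle and -y slots, so I'll zoom in to confirm this and read the facings.

```bash
python3 -c "
from h import *
t=cv2.imread('pics/t2.png');s=cv2.imread('pics/s2.png')
g=lambda i:cv2.convertScaleAbs(i,alpha=1.6)
cv2.imwrite('pics/c.png',np.hstack([cv2.resize(g(t[158:218,138:224]),(400,280),interpolation=2),cv2.resize(g(s[205:261,143:223]),(400,280),interpolation=2)]))"
```

```text
(no output)
```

View pics/c.png

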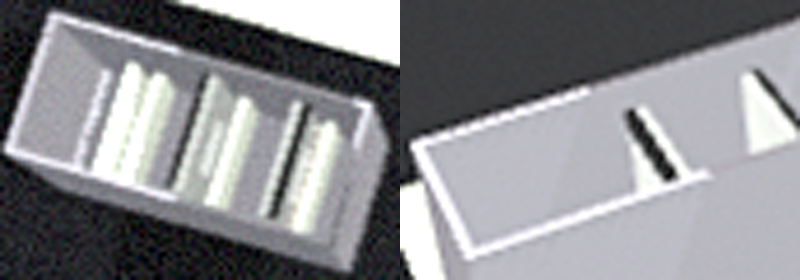

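The middle plate's black band is on its +y side, so it faces +y. The -y slot plate has black on its -y side, so it faces -y. The +y slot is empty. Now I refine the box position from its rim and the plates' top edges.

```bash
python3 -c "
from h import *
t=Cam('top');f=lambda p:np.array(p)/[400/86,280/60]+[138,158]-[.4,.4]
P=t.plane(f([[5,153],[378,105],[52,12]]),.165);print(P,np.linalg.norm(P[0]-P[2]),np.linalg.norm(P[1]-P[2]));c=(P[0]+P[1])/2;print('box',c)
th=np.radians(74);yd=np.array([np.cos(th),np.sin(th)]);xd=np.array([np.sin(th),-np.cos(th)])
for n,q in (('mid',[[212,75],[180,190]]),('right',[[300,104],[268,214]])):
    Q=t.plane(f(q),.149)[:,:2]-c[:2];print(n,Q@yd,Q@xd)
for y in(0,-.064):
    p=np.array([.4905,.217])+yd*y;print(p,go([*p,.26],-16))
"
```

```text
[[0.47219976 0.33672461 0.165     ]
 [0.50433636 0.09270447 0.165     ]
 [0.56685647 0.30998795 0.165     ]] 0.09836026812953097 0.22609926015692752
box [0.48826806 0.21471454 0.165     ]
mid [ 0.00168276 -0.00144426] [ 0.04049601 -0.03924133]
right [-0.06067097 -0.06215222] [ 0.0379355  -0.03843853]
[0.4905 0.217 ] (array([-0.01, -0.01, -0.13]), array([-0.1609, -0.2079,  0.0366]))
[0.47285921 0.15547925] (array([-0.01, -0.01, -0.13]), array([-0.1607, -0.1439,  0.0366]))
```

Call:
{"api": "step_arm", "payload": {"commands": [0, 0, 0, -0.035, -0.03, 0, 145, 0, 0, 0, -0.07, -0.06, 0, 145, 0, 0, 0, -0.1, -0.09, 0, 145, 0, 0, 0, -0.13, -0.12, 0, 145, 0, 0, 0, -0.161, -0.143, 0, 145, 0, 0, 0, -0.161, -0.143, 0.02, 145, 0, 0, 0, -0.161, -0.143, 0.05, 145, 0, 0, 0, -0.161, -0.143, 0.08, 145, 0, 0, 0, -0.161, -0.143, 0.1, 145, 0, 0, 0, -0.161, -0.143, 0.1, 145]}}

```text
clock: 10.87
eef_pos: [0.4701, 0.1556, 0.1932]
tcp_rot: [179.9, 0.3, -15.9]
wrist_force: [-0.1, -0.8, -1.2]
gripper_width: 0.0407
```

```bash
python3 -c "
from h import *
o=bot.get_obs();print(o['eef_pos'],o['tcp_rot'],o['gripper_width'],go([.472,.1545,.121],-16))
s=Cam('side');cv2.imwrite('pics/d.png',cv2.resize(s.im[180:300,130:290],None,fx=4,fy=4,interpolation=2))"
```

```text
[0.47007112 0.15556631 0.19315577] [179.9045951    0.28094014 -15.9331611 ] 0.04072816746813876 (array([0.1 , 0.28, 0.07]), array([0.0025, 0.0004, 0.0721]))
```

View pics/d.png

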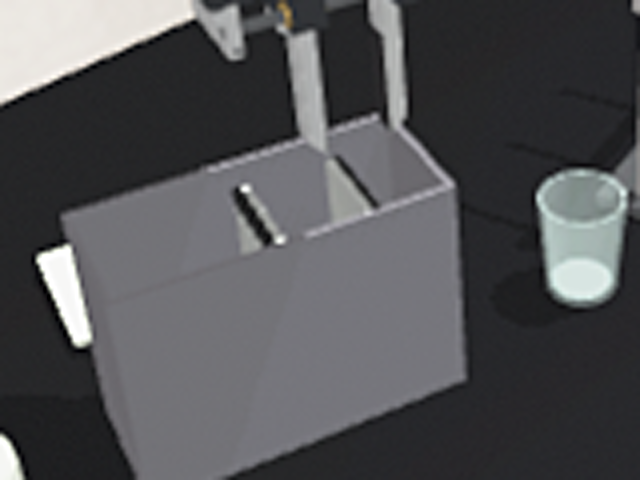

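The fingers straddle the -y slot plate, with tips at about (320,145) and (398,120). The middle plate is black on its left side, as read before. I'll descend and grip.

Call:
{"api": "step_arm", "payload": {"commands": [0, 0, 0, 0.002, 0, 0.02, 145, 0, 0, 0, 0.002, 0, 0.045, 145, 0, 0, 0, 0.002, 0, 0.065, 145, 0, 0, 0, 0.002, 0, 0.072, 145, 0, 0, 0, 0.002, 0, 0.072, 145, 0, 0, 0, 0.002, 0, 0.072, 255, 0, 0, 0, 0.002, 0, 0.072, 255, 0, 0, 0, 0.002, 0, 0.072, 255, 0, 0, 0, 0.002, 0, 0.072, 255, 0, 0, 0, 0.002, 0, 0.072, 255], "newtons": 35}}

```text
clock: 11.75
eef_pos: [0.4745, 0.154, 0.125]
tcp_rot: [-180.0, -0.0, -16.1]
wrist_force: [-0.2, -0.4, -0.9]
gripper_width: 0.0108
```

Call:
{"api": "step_arm", "payload": {"commands": [0, 0, 0, 0, 0, 0, 255, 0, 0, 0, 0, 0, 0, 255, 0, 0, 0, 0, 0, 0, 255, 0, 0, 0, 0, 0, -0.01, 255, 0, 0, 0, 0, 0, -0.03, 255, 0, 0, 0, 0, 0, -0.05, 255, 0, 0, 0, 0, 0, -0.08, 255, 0, 0, 0, 0, 0, -0.11, 255, 0, 0, 0, 0, 0, -0.14, 255, 0, 0, 0, 0, 0, -0.14, 255]}}

```text
clock: 12.58
eef_pos: [0.4758, 0.155, 0.27]
tcp_rot: [-179.8, -0.3, -16.1]
wrist_force: [-0.8, 1.3, 0.0]
gripper_width: 0.0101
```

Call:
{"api": "step_arm", "payload": {"commands": [0, 0, 0, 0, 0, -0.025, 255, 0, 0, 0, 0, 0, -0.05, 255, 0, 0, -7, 0.02, 0.02, -0.05, 255, 0, 0, -14, 0.04, 0.04, -0.05, 255, 0, 0, -21, 0.06, 0.06, -0.05, 255, 0, 0, -28, 0.08, 0.08, -0.05, 255, 0, 0, -35, 0.1, 0.1, -0.05, 255, 0, 0, -42, 0.12, 0.12, -0.05, 255, 0, 0, -49, 0.15, 0.14, -0.05, 255, 0, 0, -56, 0.178, 0.17, -0.05, 255]}}

```text
clock: 13.42
eef_pos: [0.5987, -0.0585, 0.3148]
tcp_rot: [-180.0, -0.0, 40.4]
wrist_force: [0.6, 0.9, -0.5]
gripper_width: 0.0099
```

Call:
{"api": "step_arm", "payload": {"commands": [0, 0, -7, 0, 0, 0, 255, 0, 0, -14, 0, 0, 0, 255, 0, 0, -21, 0, 0, 0, 255, 0, 0, -28, 0, 0, 0, 255, 0, 0, -35, 0, 0, 0, 255, 0, 0, -42, 0, 0, 0, 255, 0, 0, -49, 0, 0, 0, 255, 0, 0, -56, 0, 0, 0, 255, 0, 0, -63, 0, 0, 0, 255, 0, 0, -65, 0, 0, 0, 255]}}

```text
clock: 14.25
eef_pos: [0.5977, -0.0588, 0.3144]
tcp_rot: [-180.0, -0.0, 105.3]
wrist_force: [0.0, -0.6, -1.3]
gripper_width: 0.0097
```

Call:
{"api": "step_arm", "payload": {"commands": [0, 0, 0, 0, 0, 0, 255, 0, 0, 0, 0, 0, 0, 255]}}

```text
clock: 14.42
eef_pos: [0.5978, -0.0588, 0.3144]
tcp_rot: [-180.0, -0.0, 104.8]
wrist_force: [-0.6, 0.4, -1.3]
gripper_width: 0.0098
```

```bash
python3 -c "
from h import *
o=bot.get_obs();print(o['eef_pos'],o['tcp_rot'],o['gripper_width'],go([.552,-.087,.24],105.4))
t=Cam('top');s=Cam('side');cv2.imwrite('pics/e.png',np.hstack([cv2.resize(s.im[100:260,200:360],None,fx=2.5,fy=2.5,interpolation=2),cv2.resize(t.im[110:230,220:340],(400,400),interpolation=2)]))"
```

```text
[ 0.59782144 -0.0588275   0.31436398] [-1.79976862e+02 -1.89563008e-02  1.04787349e+02] 0.009754028179620225 (array([-0.02, -0.02, -0.61]), array([-0.0156, -0.0515,  0.0744]))
```

View pics/e.png

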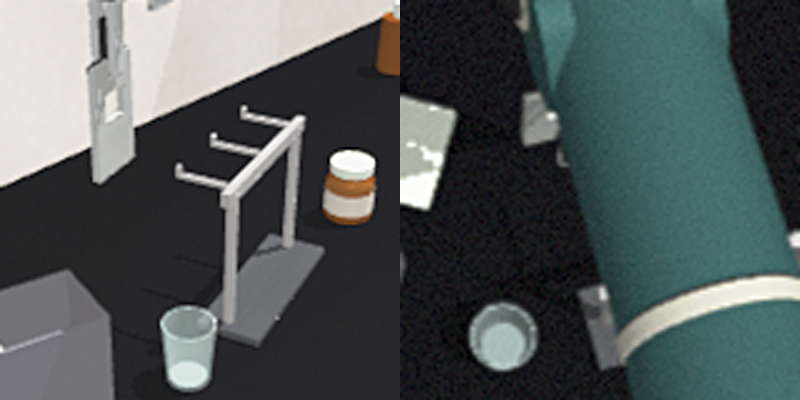

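The side view shows the plate hanging from the gripper with its bare face toward the rail. The lower corners are at crop (95,182) and (132,150). I'll check how the plate sits in the hand and where the hook tips are, from the two views.

```bash
python3 -c "
from h import *
s=Cam('side');o=bot.get_obs();p=o['eef_pos'];a=np.radians(15.4);u=np.array([np.cos(a),np.sin(a),0]);v=np.array([-u[1],u[0],0])
uv=np.array([[94,183],[133,152],[92,68],[104,117],[104,98]])/2.5+[200,100]
d=s.ray(uv);C=s.T[:3,3];k=((p-.005*u-C)@u)/(d@u);P=C+d*k[:,None]
print((P-p)@v,P[:,2]-p[2])
# hook tip 2, visible in side at crop (179,168)
tp=np.array([.518,-.096,.214]);print(s.proj(tp),np.array([179,168])/2.5+[200,100],s.proj([[.5679,-.279,.214],[.543,-.187,.214]]),np.array([[244,109],[214,137]])/2.5+[200,100])
cv2.imwrite('pics/e2.png',s.im)
print(np.round(d,3)[0])
"
```

```text
[ 0.04986271 -0.04265256  0.04105586  0.02113182  0.01922552] [-0.11606228 -0.11648489  0.02442038 -0.04274532 -0.01970825]
[[272.30455002 165.34223419]] [271.6 167.2] [[298.47442889 142.18383263]
 [286.06447314 153.10901802]] [[297.6 143.6]
 [285.6 154.8]]
[ 0.665 -0.58  -0.477]
```

The plate centre is 44 mm below the TCP, as planned. I'll go down in front of hook 2, then slide in slowly.

Call:
{"api": "step_arm", "payload": {"commands": [0, 0, -0.6, -0.016, -0.02, 0.03, 255, 0, 0, -0.6, -0.016, -0.04, 0.06, 255, 0, 0, -0.6, -0.016, -0.045, 0.08, 255, 0, 0, -0.6, -0.016, -0.051, 0.08, 255, 0, 0, -0.6, -0.016, -0.051, 0.08, 255, 0, 0, -0.6, -0.016, -0.051, 0.08, 255]}}

```text
clock: 15.07
eef_pos: [0.5537, -0.087, 0.236]
tcp_rot: [179.9, 0.0, 105.5]
wrist_force: [1.2, 0.0, -0.1]
gripper_width: 0.0095
```

```bash
python3 -c "
from h import *
o=bot.get_obs();p=o['eef_pos'];print(p,o['tcp_rot'],go([.518-.028*.964,-.096-.028*.2656,.234],105.4))
t=Cam('top');s=Cam('side');cv2.imwrite('pics/f.png',np.hstack([cv2.resize(s.im[120:220,220:320],(500,500),interpolation=2)]))"
```

```text
[ 0.55373655 -0.0870317   0.23600406] [1.79907760e+02 4.05619978e-02 1.05483559e+02] (array([0.09, 0.04, 0.08]), array([ 0.0009, -0.0648,  0.0019]))
```

View pics/f.png

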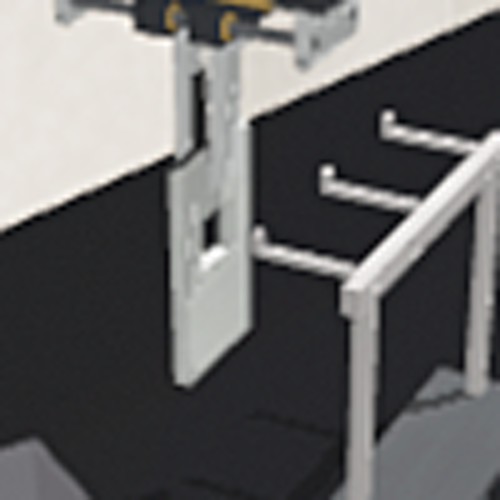

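Extending the hook's axis outward from its tip at (258,237) lands near (209,222), inside the window (about 205-220 by 205-260). Sliding in.

Call:
{"api": "step_arm", "payload": {"commands": [0, 0, 0, 0.001, -0.01, 0.001, 255, 0, 0, 0, 0.001, -0.02, 0.001, 255, 0, 0, 0, 0.001, -0.03, 0.001, 255, 0, 0, 0, 0.001, -0.04, 0.001, 255, 0, 0, 0, 0.001, -0.05, 0.001, 255, 0, 0, 0, 0.001, -0.058, 0.001, 255, 0, 0, 0, 0.001, -0.065, 0.001, 255, 0, 0, 0, 0.001, -0.065, 0.001, 255]}}

```text
clock: 15.83
eef_pos: [0.4888, -0.1044, 0.2335]
tcp_rot: [-180.0, 0.0, 105.4]
wrist_force: [0.7, -0.2, -0.9]
gripper_width: 0.0096
```

Call:
{"api": "step_arm", "payload": {"commands": [0, 0, 0, 0, 0, 0.004, 255, 0, 0, 0, 0, 0, 0.008, 255, 0, 0, 0, 0, 0, 0.012, 255, 0, 0, 0, 0, 0, 0.015, 255, 0, 0, 0, 0, 0, 0.015, 255, 0, 0, 0, 0, 0, 0.015, 255]}}

```text
clock: 16.33
eef_pos: [0.4904, -0.1036, 0.2189]
tcp_rot: [-180.0, 0.0, 105.5]
wrist_force: [-7.6, -2.2, 18.7]
gripper_width: 0.0099
```

```bash
python3 -c "
from h import *
o=bot.get_obs();print(o['eef_pos'],o['wrist_force'])
s=Cam('side');cv2.imwrite('pics/g.png',np.hstack([cv2.resize(s.im[120:220,220:320],(500,500),interpolation=2)]))"
```

```text
[ 0.49040257 -0.10364942  0.21886255] [-7.57922694 -2.20267097 18.68905375]
```

View pics/g.png

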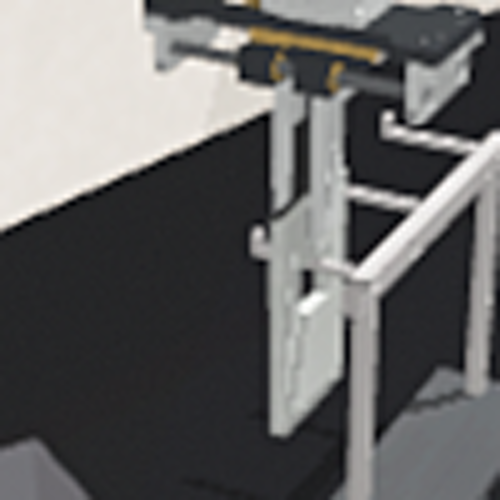

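The tip sticks out in front of the plate at (260,240) and the plate rests on the rod (18.7 N up). I'll ease up 2 mm and release.

Call:
{"api": "step_arm", "payload": {"commands": [0, 0, 0, 0, 0, -0.002, 255, 0, 0, 0, 0, 0, -0.002, 150, 0, 0, 0, 0, 0, -0.002, 150, 0, 0, 0, 0, 0, -0.002, 150, 0, 0, 0, 0, 0, -0.002, 150, 0, 0, 0, 0, 0, -0.002, 150, 0, 0, 0, 0, 0, -0.002, 150, 0, 0, 0, 0, 0, -0.002, 150]}}

```text
clock: 17.05
eef_pos: [0.4899, -0.1037, 0.2203]
tcp_rot: [-180.0, -0.0, 105.5]
wrist_force: [-0.2, 0.3, -0.4]
gripper_width: 0.0387
```

Call:
{"api": "step_arm", "payload": {"commands": [0, 0, 0, 0, 0, -0.01, 150, 0, 0, 0, 0, 0, -0.03, 150, 0, 0, 0, 0, 0, -0.06, 150, 0, 0, 0, 0, 0, -0.09, 150, 0, 0, 7, 0, 0, -0.1, 150, 0, 0, 14, 0, 0, -0.1, 150, 0, 0, 21, 0, 0, -0.1, 150, 0, 0, 28, 0, 0, -0.1, 150, 0, 0, 35, 0, 0, -0.1, 150, 0, 0, 35, 0, 0, -0.1, 150]}}

```text
clock: 17.88
eef_pos: [0.4901, -0.1035, 0.3212]
tcp_rot: [180.0, 0.0, 70.1]
wrist_force: [0.5, -0.8, 0.6]
gripper_width: 0.0388
```

```bash
python3 -c "
from h import *
o=bot.get_obs();print(o['eef_pos'],o['tcp_rot'],o['q'],o['gripper_width'],go([.489,.2155,.29],164))
s=Cam('side');cv2.imwrite('pics/i.png',cv2.resize(s.im[110:280,160:360],(600,510),interpolation=2))"
```

```text
[ 0.49006811 -0.10351346  0.32117036] [1.79962501e+02 3.79550103e-03 7.01368741e+01] [ 56.09898935  10.3055744  -53.62777285  99.52702576   8.61404097
  74.4520183  -19.26606098] 0.03876469197524386 (array([ 3.000e-02,  3.000e-02, -9.386e+01]), array([ 0.2997, -0.1094,  0.0311]))
```

View pics/i.png

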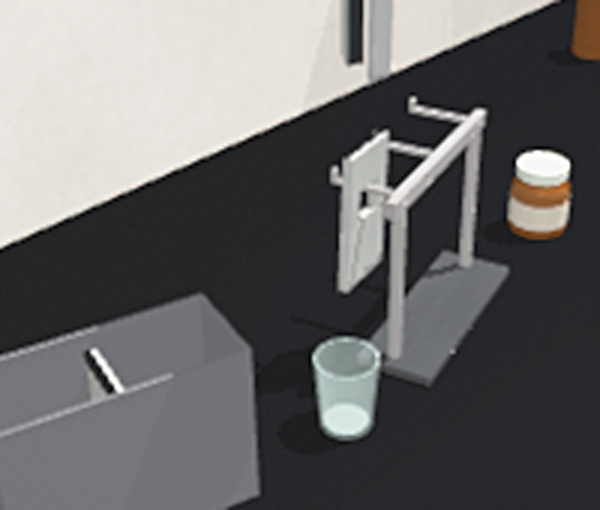

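The first plate hangs on hook 2. Now to the middle plate at yaw 164.

Call:
{"api": "step_arm", "payload": {"commands": [0, 0, -7, 0.03, -0.011, 0, 145, 0, 0, -14, 0.06, -0.022, 0, 145, 0, 0, -21, 0.09, -0.033, 0, 145, 0, 0, -28, 0.12, -0.044, 0, 145, 0, 0, -35, 0.15, -0.055, 0, 145, 0, 0, -42, 0.18, -0.066, 0, 145, 0, 0, -49, 0.21, -0.077, 0, 145, 0, 0, -56, 0.24, -0.088, 0, 145, 0, 0, -63, 0.27, -0.099, 0.01, 145, 0, 0, -70, 0.3, -0.109, 0.02, 145]}}

```text
clock: 18.77
eef_pos: [0.4874, 0.217, 0.3009]
tcp_rot: [179.9, 0.0, 141.1]
wrist_force: [1.2, -0.9, 0.1]
gripper_width: 0.0404
```

Call:
{"api": "step_arm", "payload": {"commands": [0, 0, -7, 0, 0, 0, 145, 0, 0, -14, 0, 0, 0.01, 145, 0, 0, -21, 0, 0, 0.02, 145, 0, 0, -24, 0, 0, 0.04, 145, 0, 0, -24, 0, 0, 0.07, 145, 0, 0, -24, 0, 0, 0.09, 145, 0, 0, -24, 0, 0, 0.1, 145, 0, 0, -24, 0, 0, 0.1, 145]}}

```text
clock: 19.43
eef_pos: [0.4868, 0.2151, 0.1992]
tcp_rot: [-179.9, -0.1, 164.7]
wrist_force: [-0.9, 0.6, -0.5]
gripper_width: 0.0406
```

```bash
python3 -c "
from h import *
o=bot.get_obs();print(o['eef_pos'],o['tcp_rot'],o['q'],o['gripper_width'],go([.489,.2155,.121],164))"
```

```text
[0.48678875 0.21508024 0.19918425] [-1.79946262e+02 -1.25431697e-01  1.64681766e+02] [ 24.345259    28.72850249 -66.73768217 104.46170306  28.7421953
  66.34393687  22.67495339] 0.0405620130987304 (array([-0.05, -0.13,  0.68]), array([-0.0022,  0.0011,  0.0782]))
```

Call:
{"api": "step_arm", "payload": {"commands": [0, 0, 0.7, -0.002, 0.001, 0.015, 145, 0, 0, 0.7, -0.002, 0.001, 0.035, 145]}}

```text
clock: 19.6
eef_pos: [0.4912, 0.2167, 0.1675]
tcp_rot: [179.9, 0.2, 163.9]
wrist_force: [0.5, -0.4, -0.5]
gripper_width: 0.0406
```

```bash
python3 -c "
from h import *
o=bot.get_obs();print(o['eef_pos'],o['tcp_rot'],o['q'],go([.489,.2155,.121],164))"
```

```text
[0.49117681 0.21668087 0.16746738] [1.79866157e+02 1.68215329e-01 1.63851724e+02] [ 22.26352765  30.88706414 -64.36815366 105.96967277  31.33421147
  63.09808802  20.03124782] (array([ 0.13,  0.17, -0.15]), array([ 0.0019, -0.0018,  0.0465]))
```

q3 is moving away from its limit. I'll continue down and grip.

Call:
{"api": "step_arm", "payload": {"commands": [0, 0, 0, 0.001, -0.001, 0.015, 145, 0, 0, 0, 0.001, -0.001, 0.03, 145, 0, 0, 0, 0.001, -0.001, 0.042, 145, 0, 0, 0, 0.001, -0.001, 0.045, 145, 0, 0, 0, 0.001, -0.001, 0.045, 255, 0, 0, 0, 0.001, -0.001, 0.045, 255, 0, 0, 0, 0.001, -0.001, 0.045, 255, 0, 0, 0, 0.001, -0.001, 0.045, 255, 0, 0, 0, 0.001, -0.001, 0.045, 255, 0, 0, 0, 0.001, -0.001, 0.045, 255]}}

```text
clock: 20.43
eef_pos: [0.4887, 0.2157, 0.1208]
tcp_rot: [179.9, 0.0, 163.8]
wrist_force: [0.3, 2.4, 0.7]
gripper_width: 0.0095
```

Call:
{"api": "step_arm", "payload": {"commands": [0, 0, 0, 0, 0, 0, 255, 0, 0, 0, 0, 0, 0, 255, 0, 0, 0, 0, 0, -0.01, 255, 0, 0, 0, 0, 0, -0.03, 255, 0, 0, 0, 0, 0, -0.05, 255, 0, 0, 0, 0, 0, -0.08, 255, 0, 0, 0, 0, 0, -0.11, 255, 0, 0, 0, 0, 0, -0.14, 255, 0, 0, 0, 0, 0, -0.17, 255, 0, 0, 0, 0, 0, -0.19, 255]}}

```text
clock: 21.27
eef_pos: [0.4881, 0.2153, 0.3129]
tcp_rot: [-180.0, 0.0, 163.8]
wrist_force: [0.7, 0.4, -2.7]
gripper_width: 0.0097
```

```bash
python3 -c "
from h import *
a=np.radians(15.4);u=np.array([np.cos(a),np.sin(a)]);tip=np.array([.568,-.279])
o=bot.get_obs();print(o['eef_pos'],o['tcp_rot'],o['q'],o['gripper_width'],tip+.1*u,go([*(tip+.1*u),.31],105.4))
s=Cam('side');cv2.imwrite('pics/j.png',s.im)"
```

```text
[0.48809422 0.21527043 0.31294136] [-1.79999239e+02  4.71934077e-02  1.63814518e+02] [ 27.66515132  21.29102958 -69.40470811  95.89094178  20.44779277
  77.11131229  28.69933388] 0.009724133684351348 [ 0.66440954 -0.25244439] (array([2.000e-02, 4.000e-02, 5.841e+01]), array([-0.2997, -0.4   ,  0.0032]))
```

Call:
{"api": "step_arm", "payload": {"commands": [0, 0, 5, -0.024, -0.032, 0, 255, 0, 0, 10, -0.048, -0.064, 0, 255, 0, 0, 15, -0.072, -0.096, 0, 255, 0, 0, 20, -0.096, -0.128, 0, 255, 0, 0, 25, -0.12, -0.16, 0, 255, 0, 0, 30, -0.144, -0.192, 0, 255, 0, 0, 36, -0.168, -0.224, 0, 255, 0, 0, 42, -0.192, -0.256, 0, 255, 0, 0, 48, -0.216, -0.288, 0, 255, 0, 0, 54, -0.24, -0.32, 0, 255]}}

```text
clock: 22.15
eef_pos: [0.6292, -0.1613, 0.3099]
tcp_rot: [-179.9, -0.0, 109.5]
wrist_force: [-0.1, 0.5, -1.4]
gripper_width: 0.0099
```

```bash
python3 -c "
from h import *
a=np.radians(15.4);u=np.array([np.cos(a),np.sin(a)]);tip=np.array([.568,-.279])
o=bot.get_obs();print(o['eef_pos'],o['tcp_rot'],o['q'],o['gripper_width'],go([*(tip+.08*u),.31],105.4))"
```

```text
[ 0.62918487 -0.16127573  0.30988438] [-1.79898750e+02 -1.30739376e-02  1.09489106e+02] [ 44.32647711  29.6402307  -49.21561866  79.61919487  22.31123857
  80.82760478  14.81927065] 0.009892289420248194 (array([-0.1 , -0.01,  4.09]), array([-0.0963, -0.0172, -0.0001]))
```

Call:
{"api": "step_arm", "payload": {"commands": [0, 0, 4, -0.03, -0.006, 0, 255, 0, 0, 4, -0.06, -0.012, 0, 255, 0, 0, 4, -0.09, -0.017, 0, 255, 0, 0, 4, -0.096, -0.017, 0.03, 255, 0, 0, 4, -0.096, -0.017, 0.06, 255, 0, 0, 4, -0.094, -0.04, 0.076, 255, 0, 0, 4, -0.093, -0.062, 0.076, 255, 0, 0, 4, -0.093, -0.062, 0.076, 255, 0, 0, 4, -0.093, -0.062, 0.076, 255]}}

```text
clock: 22.9
eef_pos: [0.6015, -0.2684, 0.2341]
tcp_rot: [-179.9, -0.0, 105.7]
wrist_force: [1.0, 0.2, -2.2]
gripper_width: 0.0097
```

```bash
python3 -c "
from h import *
a=np.radians(15.4);u=np.array([np.cos(a),np.sin(a)]);tip=np.array([.568,-.279])
o=bot.get_obs();p=o['eef_pos'];print(p,o['tcp_rot'],o['q'],go([*(tip-.028*u),.235],105.4))
s=Cam('side');cv2.imwrite('pics/k.png',cv2.resize(s.im[100:200,240:340],(500,500),interpolation=2))"
```

```text
[ 0.60145213 -0.26837882  0.23407023] [-1.79907598e+02 -1.76088469e-02  1.05713187e+02] [ 52.29060325  33.05245336 -46.30087862  84.10779392  24.33646762
  73.30865505  19.30876099] (array([-0.09, -0.02,  0.31]), array([-0.001 , -0.0631, -0.0008]))
```

View pics/k.png

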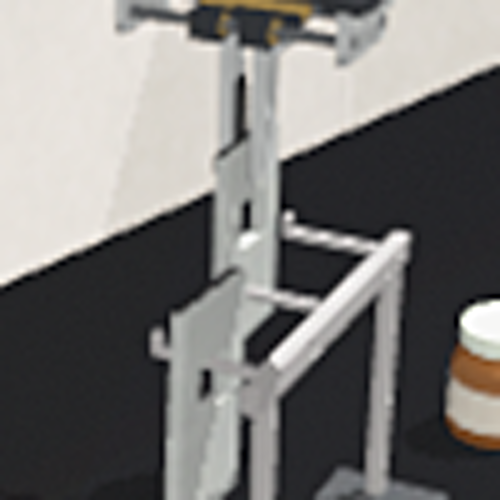

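Hook 0's tip is at (288,220). Its axis extends out to about (238,210), within the window (235-252 by 190-245). Sliding in.

Call:
{"api": "step_arm", "payload": {"commands": [0, 0, 0.3, -0.001, -0.01, 0, 255, 0, 0, 0.3, -0.001, -0.02, 0, 255, 0, 0, 0.3, -0.001, -0.03, 0, 255, 0, 0, 0.3, -0.001, -0.04, 0, 255, 0, 0, 0.3, -0.001, -0.05, 0, 255, 0, 0, 0.3, -0.001, -0.058, 0, 255, 0, 0, 0.3, -0.001, -0.063, 0, 255, 0, 0, 0.3, -0.001, -0.063, 0, 255]}}

```text
clock: 23.62
eef_pos: [0.5413, -0.2864, 0.2345]
tcp_rot: [-180.0, 0.0, 105.4]
wrist_force: [-1.1, -0.1, -1.7]
gripper_width: 0.0099
```

Call:
{"api": "step_arm", "payload": {"commands": [0, 0, 0, 0, 0, 0.004, 255, 0, 0, 0, 0, 0, 0.008, 255, 0, 0, 0, 0, 0, 0.012, 255, 0, 0, 0, 0, 0, 0.014, 255, 0, 0, 0, 0, 0, 0.014, 255, 0, 0, 0, 0, 0, 0.014, 255]}}

```text
clock: 24.12
eef_pos: [0.5424, -0.2854, 0.2201]
tcp_rot: [-180.0, -0.0, 105.5]
wrist_force: [0.2, -0.1, -2.3]
gripper_width: 0.0099
```

```bash
python3 -c "
from h import *
o=bot.get_obs();print(o['eef_pos'],o['wrist_force'])
s=Cam('side');cv2.imwrite('pics/l.png',cv2.resize(s.im[100:200,240:340],(500,500),interpolation=2))"
```

```text
[ 0.54242827 -0.28541417  0.22013436] [ 0.19184741 -0.14940001 -2.26346764]
```

View pics/l.png

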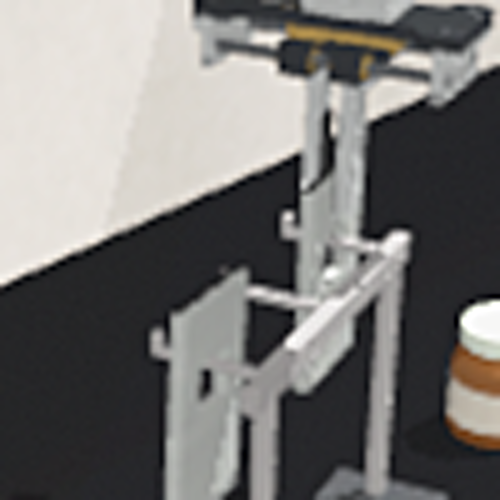

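The tip shows in front of the plate at (290,225). There is no contact yet, so I'll lower a little more.

Call:
{"api": "step_arm", "payload": {"commands": [0, 0, 0, 0, 0, 0.002, 255, 0, 0, 0, 0, 0, 0.004, 255, 0, 0, 0, 0, 0, 0.004, 255, 0, 0, 0, 0, 0, 0.004, 255]}}

```text
clock: 24.5
eef_pos: [0.5423, -0.2857, 0.2163]
tcp_rot: [-180.0, -0.0, 105.5]
wrist_force: [-0.3, -0.4, -1.7]
gripper_width: 0.0095
```

Call:
{"api": "step_arm", "payload": {"commands": [0, 0, 0, 0, 0, 0.002, 255, 0, 0, 0, 0, 0, 0.003, 255, 0, 0, 0, 0, 0, 0.003, 255]}}

```text
clock: 24.75
eef_pos: [0.5427, -0.2858, 0.2152]
tcp_rot: [180.0, 0.1, 105.5]
wrist_force: [-9.6, 2.4, 23.3]
gripper_width: 0.0096
```

Contact. I'll ease up, release and retreat upward, then swing toward the lid.

Call:
{"api": "step_arm", "payload": {"commands": [0, 0, 0, 0, 0, -0.001, 255, 0, 0, 0, 0, 0, -0.001, 150, 0, 0, 0, 0, 0, -0.001, 150, 0, 0, 0, 0, 0, -0.001, 150, 0, 0, 0, 0, 0, -0.001, 150, 0, 0, 0, 0, 0, -0.001, 150, 0, 0, 0, 0, 0, -0.001, 150, 0, 0, 0, 0, 0, -0.001, 150]}}

```text
clock: 25.42
eef_pos: [0.5423, -0.2857, 0.2143]
tcp_rot: [-180.0, -0.0, 105.5]
wrist_force: [0.7, 0.3, 0.1]
gripper_width: 0.0387
```

Call:
{"api": "step_arm", "payload": {"commands": [0, 0, 0, 0, 0, -0.01, 150, 0, 0, 0, 0, 0, -0.03, 150, 0, 0, 0, 0, 0, -0.06, 150, 0, 0, 0, 0, 0, -0.09, 80, 0, 0, 0, 0, 0, -0.09, 80, 0, 0, 0, -0.04, 0, -0.09, 80, 0, 0, 0, -0.08, 0, -0.09, 80, 0, 0, 0, -0.12, 0, -0.09, 80, 0, 0, 0, -0.16, 0, -0.09, 80, 0, 0, 0, -0.16, 0, -0.09, 80]}}

```text
clock: 26.25
eef_pos: [0.584, -0.4474, 0.3023]
tcp_rot: [-179.9, -0.0, 105.1]
wrist_force: [-1.4, 0.6, -1.7]
gripper_width: 0.0648
```

```bash
python3 -c "
from h import *
o=bot.get_obs();print(o['eef_pos'],o['tcp_rot'],o['q'])
t=Cam('top','t9');s=Cam('side','s9')
g=cv2.cvtColor(t.im,cv2.COLOR_BGR2GRAY)
c=big((g>140).astype(np.uint8)*255,(150,100,250,185))
print('lid',rect(t.plane(c[:,0],.016)),cv2.boundingRect(c))
cv2.imwrite('pics/m.png',np.hstack([cv2.resize(t.im[100:240,120:380],(390,210)),cv2.resize(s.im[90:300,120:370],(400,336),interpolation=2)[:210]]) if 0 else np.vstack([cv2.resize(t.im[100:240,120:380],(520,280)),cv2.resize(s.im[110:260,130:370],(520,325),interpolation=2)[:315]]))"
```

```text
[ 0.5840032  -0.4473619   0.30226939] [-1.79907082e+02 -3.18662712e-02  1.05086818e+02] [ 58.88684918  38.6075175  -43.84227753  65.26022233  25.72752802
  85.40759789  34.83198468]
lid (array([0.64387238, 0.17006682]), (234.24948120117188, 110.18158721923828), 73.9901351928711) (164, 126, 73, 47)
```

View pics/m.png

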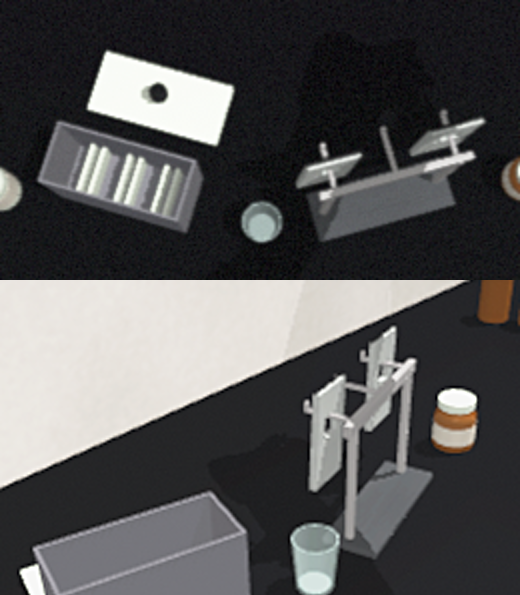

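Both plates hang and the box is empty, with only rib pairs in each slot. The lid is still where I set it, at (0.644, 0.170). I'll go above the lid at yaw 164.

Call:
{"api": "step_arm", "payload": {"commands": [0, 0, -4, 0.036, 0.0137, 0, 80, 0, 0, -8, 0.0725, 0.0273, 0, 80, 0, 0, -12, 0.109, 0.041, 0, 80, 0, 0, -16, 0.145, 0.0547, 0, 80, 0, 0, -20, 0.181, 0.068, 0, 80, 0, 0, -24, 0.2175, 0.082, 0, 80, 0, 0, -28, 0.254, 0.0957, 0, 80, 0, 0, -32, 0.29, 0.109, 0, 80, 0, 0, -36, 0.326, 0.123, 0, 80, 0, 0, -40, 0.3625, 0.137, 0, 80]}}

```text
clock: 27.18
eef_pos: [0.6194, -0.0511, 0.3054]
tcp_rot: [-180.0, 0.1, 145.8]
wrist_force: [0.7, -0.9, -0.6]
gripper_width: 0.0646
```

```bash
python3 -c "
from h import *
o=bot.get_obs();print(o['eef_pos'],o['tcp_rot'],o['q'],go([.644,.1705,.20],164))"
```

```text
[ 0.61940421 -0.05109535  0.30537367] [-1.79972993e+02  8.13146763e-02  1.45762317e+02] [ 41.9272858   29.54959402 -58.57693234  84.33662011  25.36328235
  80.18220586  38.16525381] (array([ -0.04,   0.08, -18.24]), array([0.1045, 0.1971, 0.1051]))
```

```bash
python3 -c "
from h import *
t=Cam('top','t10');g=cv2.cvtColor(t.im,cv2.COLOR_BGR2GRAY)
c=big((g>140).astype(np.uint8)*255,(150,100,250,185))
print('lid',rect(t.plane(c[:,0],.016)),cv2.boundingRect(c))"
```

```text
lid (array([0.64300623, 0.17029996]), (234.24339294433594, 107.5709457397461), 73.96754455566406) (164, 126, 72, 47)
```

Call:
{"api": "step_arm", "payload": {"commands": [0, 0, -4, 0.018, 0.033, 0, 80, 0, 0, -8, 0.035, 0.066, 0, 80, 0, 0, -12, 0.052, 0.1, 0, 80, 0, 0, -16, 0.07, 0.133, 0, 80, 0, 0, -18, 0.087, 0.166, 0.02, 80, 0, 0, -18, 0.1045, 0.197, 0.05, 80, 0, 0, -18, 0.1045, 0.197, 0.08, 80, 0, 0, -18, 0.1045, 0.197, 0.105, 80, 0, 0, -18, 0.1045, 0.197, 0.105, 80, 0, 0, -18, 0.1045, 0.197, 0.105, 80]}}

```text
clock: 28.07
eef_pos: [0.645, 0.1679, 0.2]
tcp_rot: [-180.0, -0.0, 163.5]
wrist_force: [0.6, -0.5, 0.9]
gripper_width: 0.0647
```

```bash
python3 -c "
from h import *
o=bot.get_obs();print(o['eef_pos'],o['tcp_rot'],o['q'],go([.644,.1705,.028],164))
s=Cam('side','s11');p=s.proj([[.644,.1705,.047],[.644,.1705,.06]]);print(p)
g=cv2.cvtColor(s.im,cv2.COLOR_BGR2GRAY);
cv2.imwrite('pics/n.png',cv2.resize(s.im[120:280,120:320],None,fx=2.5,fy=2.5))"
```

```text
[0.64497299 0.16792176 0.19999232] [-1.79970220e+02 -4.01976806e-02  1.63546861e+02] [ 19.35564628  40.30343295 -57.71570499  84.83651049  34.65053241
  74.05758258  31.76087615] (array([-0.03, -0.04, -0.45]), array([0.0015, 0.0023, 0.172 ]))
[[180.5418159  232.40354431]
 [179.9636897  228.92236817]]
```

Call:
{"api": "step_arm", "payload": {"commands": [0, 0, 0, 0.001, 0.002, 0.035, 80, 0, 0, 0, 0.001, 0.002, 0.07, 80, 0, 0, 0, 0.001, 0.002, 0.105, 80, 0, 0, 0, 0.001, 0.002, 0.135, 80, 0, 0, 0, 0.001, 0.002, 0.155, 80, 0, 0, 0, 0.001, 0.002, 0.166, 80, 0, 0, 0, 0.001, 0.002, 0.172, 80, 0, 0, 0, 0.001, 0.002, 0.172, 80, 0, 0, 0, 0.001, 0.002, 0.172, 80]}}

```text
clock: 28.87
eef_pos: [0.6463, 0.1701, 0.0293]
tcp_rot: [179.9, 0.1, 163.5]
wrist_force: [0.2, 0.8, -0.3]
gripper_width: 0.0644
```

Call:
{"api": "step_arm", "payload": {"commands": [0, 0, 0, 0, 0, 0, 255, 0, 0, 0, 0, 0, 0, 255, 0, 0, 0, 0, 0, 0, 255, 0, 0, 0, 0, 0, 0, 255, 0, 0, 0, 0, 0, 0, 255, 0, 0, 0, 0, 0, 0, 255, 0, 0, 0, 0, 0, 0, 255, 0, 0, 0, 0, 0, 0, 255, 0, 0, 0, 0, 0, 0, 255, 0, 0, 0, 0, 0, 0, 255], "newtons": 35}}

```text
clock: 29.7
eef_pos: [0.6454, 0.1699, 0.0276]
tcp_rot: [180.0, 0.0, 163.5]
wrist_force: [-0.8, -0.9, 5.4]
gripper_width: 0.0312
```

Call:
{"api": "step_arm", "payload": {"commands": [0, 0, 0, 0, 0, -0.01, 255, 0, 0, 0, 0, 0, -0.03, 255, 0, 0, 0, 0, 0, -0.06, 255, 0, 0, 0, 0, 0, -0.09, 255, 0, 0, 0, 0, 0, -0.12, 255, 0, 0, 0, 0, 0, -0.15, 255, 0, 0, 0, 0, 0, -0.18, 255, 0, 0, 0, 0, 0, -0.21, 255, 0, 0, 0, 0, 0, -0.21, 255, 0, 0, 0, 0, 0, -0.21, 255]}}

```text
clock: 30.53
eef_pos: [0.6456, 0.1701, 0.239]
tcp_rot: [179.9, 0.1, 163.5]
wrist_force: [0.3, -0.4, -2.7]
gripper_width: 0.0312
```

```bash
python3 -c "
from h import *
o=bot.get_obs();print(o['eef_pos'],o['tcp_rot'],o['q'],o['wrist_force'],o['gripper_width'],go([.4895,.2155,.23],164))
s=Cam('side','s12');cv2.imwrite('pics/o.png',cv2.resize(s.im[100:280,100:320],None,fx=2.5,fy=2.5))"
```

```text
[0.64556409 0.17013133 0.23897838] [1.79946811e+02 1.10219660e-01 1.63500447e+02] [ 19.47871094  38.4936025  -58.80822981  82.28496738  33.09835983
  77.51716639  32.75298695] [ 0.31964502 -0.42820018 -2.69493484] 0.03119520612994627 (array([ 0.05,  0.11, -0.5 ]), array([ 0.1625, -0.0008,  0.0087]))
```

View pics/o.png

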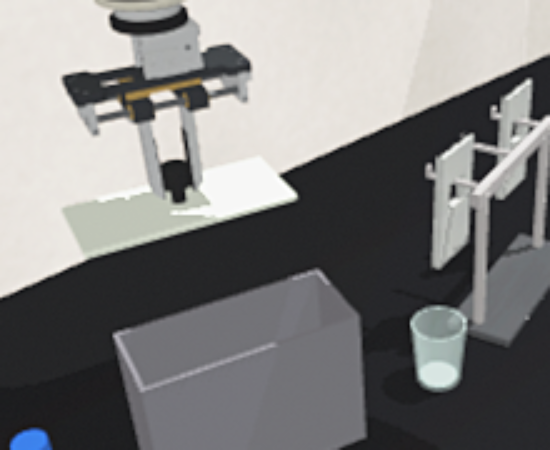

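Lid held level. Shift it 161 mm back along box -x, then lower slowly onto the box.

Call:
{"api": "step_arm", "payload": {"commands": [0, 0, 0, 0.035, 0, 0, 255, 0, 0, 0, 0.07, 0, 0, 255, 0, 0, 0, 0.105, 0, 0, 255, 0, 0, 0, 0.14, -0.001, 0, 255, 0, 0, 0, 0.161, -0.001, 0, 255, 0, 0, 0, 0.161, -0.001, 0, 255, 0, 0, 0, 0.161, -0.001, 0.01, 255, 0, 0, 0, 0.161, -0.001, 0.02, 255, 0, 0, 0, 0.161, -0.001, 0.03, 255, 0, 0, 0, 0.161, -0.001, 0.03, 255]}}

```text
clock: 31.42
eef_pos: [0.4902, 0.2137, 0.2044]
tcp_rot: [-179.9, -0.2, 163.5]
wrist_force: [-0.1, -1.2, -2.5]
gripper_width: 0.0315
```

Call:
{"api": "step_arm", "payload": {"commands": [0, 0, 0, 0, 0, 0, 255]}}

```text
clock: 31.5
eef_pos: [0.4905, 0.2145, 0.2062]
tcp_rot: [-180.0, -0.1, 163.5]
wrist_force: [0.1, 0.1, -2.1]
gripper_width: 0.0316
```

```bash
python3 -c "
from h import *
o=bot.get_obs();print(o['eef_pos'],o['tcp_rot'],o['q'],o['wrist_force'],go([.491,.2155,.1855],163.5))"
```

```text
[0.49048341 0.21445933 0.20624701] [-1.79979660e+02 -1.31984463e-01  1.63490079e+02] [ 23.43637651  27.48968477 -64.89316544 103.63505188  27.00143821
  66.52654971  23.25472885] [ 0.07155588  0.077812   -2.06459054] (array([-0.02, -0.13, -0.01]), array([-0.0002,  0.0012,  0.0207]))
```

Call:
{"api": "step_arm", "payload": {"commands": [0, 0, 0, 0, 0.001, 0.004, 255, 0, 0, 0, 0, 0.001, 0.008, 255, 0, 0, 0, 0, 0.001, 0.012, 255, 0, 0, 0, 0, 0.001, 0.016, 255, 0, 0, 0, 0, 0.001, 0.019, 255, 0, 0, 0, 0, 0.001, 0.021, 255, 0, 0, 0, 0, 0.001, 0.021, 255, 0, 0, 0, 0, 0.001, 0.021, 255]}}

```text
clock: 32.17
eef_pos: [0.491, 0.2156, 0.1864]
tcp_rot: [180.0, -0.0, 163.5]
wrist_force: [-0.3, -0.3, -2.7]
gripper_width: 0.0315
```

The pad went into the mouth freely. Down the last 2 mm, then release and retreat.

Call:
{"api": "step_arm", "payload": {"commands": [0, 0, 0, 0, 0, 0.001, 255, 0, 0, 0, 0, 0, 0.002, 255, 0, 0, 0, 0, 0, 0.002, 255, 0, 0, 0, 0, 0, 0.002, 80, 0, 0, 0, 0, 0, 0.002, 80, 0, 0, 0, 0, 0, 0.002, 80, 0, 0, 0, 0, 0, 0.002, 80, 0, 0, 0, 0, 0, 0.002, 80, 0, 0, 0, 0, 0, 0.002, 80, 0, 0, 0, 0, 0, 0.002, 80]}}

```text
clock: 33.0
eef_pos: [0.491, 0.2156, 0.1844]
tcp_rot: [180.0, -0.0, 163.5]
wrist_force: [-0.5, 0.0, 0.6]
gripper_width: 0.0644
```

Call:
{"api": "step_arm", "payload": {"commands": [0, 0, 0, 0, 0, -0.02, 80, 0, 0, 0, 0, 0, -0.05, 80, 0, 0, 0, 0, 0, -0.085, 80, 0, 0, 0, 0, 0, -0.12, 80, 0, 0, 0, -0.02, 0.035, -0.14, 80, 0, 0, 0, -0.04, 0.07, -0.14, 80, 0, 0, 0, -0.06, 0.105, -0.14, 80, 0, 0, 0, -0.08, 0.14, -0.14, 80, 0, 0, 0, -0.1, 0.175, -0.14, 80, 0, 0, 0, -0.1, 0.175, -0.14, 80]}}

```text
clock: 33.83
eef_pos: [0.6384, 0.3599, 0.3212]
tcp_rot: [180.0, -0.2, 163.6]
wrist_force: [-1.2, -1.0, -0.0]
gripper_width: 0.0646
```

Call:
{"api": "step_arm", "payload": {"commands": [0, 0, 0, 0, -0.04, 0, 80, 0, 0, 0, 0, -0.08, 0, 80, 0, 0, 0, 0, -0.12, 0, 80, 0, 0, 0, 0, -0.16, 0, 80, 0, 0, 0, 0, -0.2, 0, 80, 0, 0, 0, 0, -0.24, 0, 80, 0, 0, 0, 0, -0.28, 0, 80, 0, 0, 0, 0, -0.32, 0, 80, 0, 0, 0, 0, -0.36, 0, 80, 0, 0, 0, 0, -0.38, 0, 80]}}

```text
clock: 34.67
eef_pos: [0.5275, -0.0139, 0.324]
tcp_rot: [-179.9, -0.0, 163.3]
wrist_force: [-0.1, -1.3, -0.3]
gripper_width: 0.0644
```

Call:
{"api": "step_arm", "payload": {"commands": [0, 0, 0, 0, 0, 0, 80, 0, 0, 0, 0, 0, 0, 80, 0, 0, 0, 0, 0, 0, 80]}}

```text
clock: 34.92
eef_pos: [0.5286, -0.0087, 0.3245]
tcp_rot: [180.0, 0.0, 163.5]
wrist_force: [-0.4, 0.5, 0.2]
gripper_width: 0.0641
```

```bash
python3 -c "
from h import *
t=Cam('top','t13');s=Cam('side','s13');g=cv2.cvtColor(t.im,cv2.COLOR_BGR2GRAY);print(bot.get_obs()['eef_pos'])
c=big((g>190).astype(np.uint8)*255,(130,145,230,220));print('lid',rect(t.plane(c[:,0],.173)))
k=big((g<70).astype(np.uint8)*255,(165,172,190,195));m=cv2.moments(k);print(t.plane([m['m10']/m['m00'],m['m01']/m['m00']],.21))
u=cv2.imread('pics/t9.png')
a=cv2.resize(s.im[110:300,130:370],(600,475),interpolation=2)
cv2.imwrite('pics/p.png',a)
# plate yaw from earlier top view t9 (top edges z .244)
f=lambda p:np.array(p)/2+[120,100]
for q in ([[300,183],[361,157]],[[413,150],[484,121]]):
    P=t.plane(f(q),.244);d=P[0]-P[1];print('plate yaw',np.degrees(np.arctan2(d[1],d[0]))-90,np.linalg.norm(d))"
```

```text
[ 0.52870072 -0.00807387  0.32443672]
lid (array([0.50363596, 0.26504077]), (128.79844665527344, 107.6389389038086), 74.04222106933594)
[[0.48867343 0.21461205 0.21      ]]
plate yaw 23.299023513598755 0.09645575133318887
plate yaw 22.36507582768273 0.11378933010562699
```

View pics/p.png

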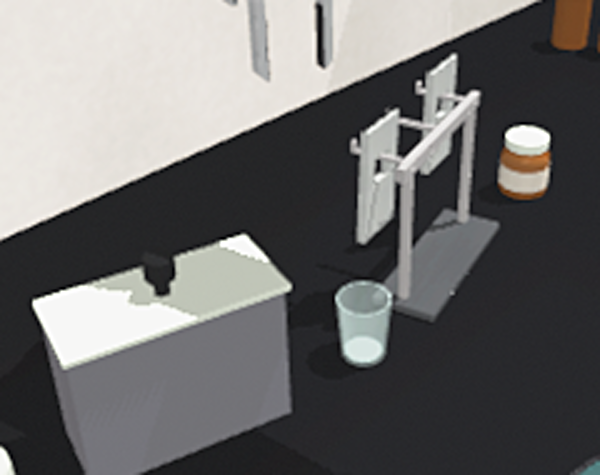

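The lid is flush on the box, with the knob at (0.489, 0.215) against a box centre of (0.489, 0.2155). Both plates hang with their bare faces toward the rail, and the bystanders are in place. Handing in.

```bash
python3 -c "
from plant import bot
print(bot.finish_job())"
```

```text
the job is handed in; nothing more can be done
None
```

I handed the job in at about 35 s of robot time. The hand-in reports no verdict, so success is judged only from my own checks.

- **Plates:** there were two; the +y slot was empty. The plate from the -y slot hangs on hook 2 and the one from the middle slot on hook 0. Both have their bare faces toward the rail, so the marked faces point outward. The side view shows each hook tip in front of its plate.
- **Lid:** it went flat on the counter beside the box and is now back on, flush in the last side view. The knob measured (0.489, 0.215) against a box centre of about (0.489, 0.2155).
- **Bystanders:** the last side view shows the beaker and jar standing where they were. That crop barely includes the bottle, though the arm never went near it.

**What failed or disagreed:**
- The first grip on the knob closed on air because I lifted before the slow fingers had shut. I repeated it and nothing was disturbed.
- The plates measured a rough 7–8° of yaw relative to the stand. The limit is 23°, but that measurement is coarse: the plates came out 96–114 mm wide instead of 80.
- In the final check the lid-outline fit was unusable because the lid was half in shadow, so I relied on the knob position and the side view.

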